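# Show the printed plate to the inspection camera

### The job

Turn the handwheel of the print jig counterclockwise (seen from above) one full turn, as far as it goes, to draw the locking bolt out of the white printed plate, and leave it open. Then lift the plate out of the jig and hold it still in the air at the camera's focus point, centred on the lens axis, 180 mm in front of the lens, square to the lens with the print facing it and the plate's top up; finish while still holding it there in the fingers. Do not bump the camera, and leave everything else on the table where it is.

Things in the scene. Friction and masses are not known exactly. Their poses are not given: they have to be found in the camera images.
- handwheel (a joint): rotation of the jig's handwheel, rad: 0 = bolt fully in, grows counterclockwise seen from above, stop at 6.6 = bolt drawn. Starts between 0 and 0.3. It turns about a vertical axis through wheel_hub with light friction (about 0.06 N m) and stays where it is left.
- wheel_hub (a point): centre of the top face of the black handwheel (disc 128 mm dia, top face 70 mm above the table; an aluminium boss of 32 mm dia stands 8 mm proud in its middle); turns with the wheel. It lies on a blue gearbox, 170 mm from the plate's slot on the jig's -y side.
- wheel_knob (a point): centre of the red upright handle on the handwheel: a cylinder 22 mm dia, 45 mm tall, 71 to 116 mm above the table, 50 mm from the wheel's axis. It spins freely on its pin, so it can be pinched and led round a circle of 50 mm radius without turning the gripper. With the joint at 0 it lies towards the jig's -x from the hub.
- jig: print jig, fixed; origin on the table under the centre of the plate's slot; x across the slot (away from the robot at yaw 0), y along it, z up. Base 130 mm along x, y from -262 to +112 mm, 20 mm thick. Two dark jaws 13 mm apart form the slot (open above, tops at 55 mm, outer faces x = +-30 mm, y within +-45 mm). A brass bolt through the -x jaw locks the plate until drawn.
- plate_mid (a point): centre of the loose white printed plate, 10 mm thick (x), 60 mm wide (y), 110 mm tall (z), about 80 g. It stands in the slot, axes parallel to the jig's; underside 20, centre 75, top 130 mm above the table; slot covers its lowest 35 mm. Its +x face carries the print (blue disc, orange bars); the top 40 mm is bare, for gripping. The other face is blank. 14 mm bolt hole 20 mm above its underside.
- lens (a point): centre of the front glass of the grey inspection camera (52 mm square, black barrel of 40 mm dia), on a mast 370 mm tall beyond the jig to the robot's right. -x is the direction of view (towards the robot and 0.42 rad = 24 degrees down), y horizontal, z the image's up. Fixed; place, yaw and height differ from start to start.
- focus (a point): the camera's focus point, in free air on the lens axis 180 mm in front of the glass; axes as lens. The plate is shown properly when its centre is here and its axes are parallel to these (plate +x, the print's outward direction, along +x, towards the lens; plate +z along +z): it then leans back 24 degrees. About 190 to 240 mm above the table.
- reject_mid (a point): centre of a yellow spoilt plate, same size as the white one, lying flat; a bystander, to be left alone
- bucket_mid (a point): centre of a white plastic pail with a wooden stirring stick, 108 dia x 105 high (stick to 175); a bystander, to be left alone
- ink_red_mid (a point): centre of ink jar with red cap, 68 dia x 85 high; a bystander, to be left alone
- ink_green_mid (a point): centre of ink jar with green cap, 68 dia x 85 high; a bystander, to be left alone
- squeegee_mid (a point): centre of squeegee lying flat, 190 long, wooden grip with orange blade, 22 high; a bystander, to be left alone
- ink_knife_mid (a point): centre of spatula-shaped ink knife lying flat; a bystander, to be left alone
- tape_mid (a point): centre of roll of brown tape lying flat, 96 dia x 48 high; a bystander, to be left alone
- plate: the same white plate, origin at the centre of its underside, axes as plate_mid
- stand: the camera's stand: origin on the table under the middle of its 120 x 140 mm base; the mast (24 mm dia) stands 30 mm behind it (+x); carries the camera
Not all that is in view belongs to the job. There is more than one size of the plate; the job needs the middle-sized.

How it is judged:
By the outcome, as a careful person would: the job done as asked, in the order asked, and still so for the second after the job is handed in, while the arm keeps its last pose, push and grip.
It also fails if it takes over 58 s, if anything falls off the work surface, if the arm or the gripper's body presses on something with over 40 N, if the wrist force passes 120 N, or if a joint passes its speed limit or range.

### The arm

A 7-joint arm with a two-finger parallel gripper is mounted at the origin on the work surface. World frame = base frame: x ahead of the robot, y to its left, z up, the work surface at z = 0. Lengths are in m, angles in rad, forces in N, time in s.
With the tool pointing down it reaches from about 0.425 to 0.925 m from the base axis. Payload 6.8 kg.
Tool frame: the origin (TCP) lies on the front face of the gripper's body, between the roots of the fingers; the fingertips stand 80 mm ahead of it and the grasp point (between the pads) lies 61 mm ahead of it (tips_ahead is the z of the fingertips in the tool frame, in m); z points along the fingers, y is the line along which they close (so a half turn about z gives the same grasp; the last joint's range is limited). The gripper opens to 88 mm and grips with 3 to 60 N. Pads are 20 mm wide; open, the fingers measure 115 mm over their backs; the gripper's body (75 mm by 178 mm) begins 61 mm behind the grasp point.
Start: joints at [-1.365, 0.477, 0.022, 1.555, -0.011, 1.109, -0.083], TCP at [0.208, 0.642, 0.303] pointing down, gripper open.
Joint ranges: [-2.96, 2.96], [-0.34, 2.1], [-1.41, 1.46], [0.24, 2.44], [-1.37, 4.51], [0.17, 1.92], [-2.96, 2.96]. Speed limits (rad/s): [2.39, 2.39, 3.14, 3.14, 3.14, 3.14, 3.14].

### API

Orientations are given as [roll, pitch, yaw] about the fixed x, y, z axes, in that order (R = Rz(yaw) Ry(pitch) Rx(roll)).
In Python, from plant import * gives the robot as it stands.
- The arm moves only by the tool jog_arm, never from a script. Its arguments are lists of equal length, an entry for each row: "xyz": the shift along the tool's x, y, z in mm, a list of three; "rotation": the turn, a rotation vector about the tool's x, y, z in degrees, a list of three; "claw": the opening, from 0 (shut) to 1 (fully open). In form: {"xyz": [[tx, ty, tz], ...], "rotation": [[ax, ay, az], ...], "claw": [claw, ...]}. A call has 1 to 5 rows; each row is the pose to reach, as a shift and turn from the pose commanded when the call began, along the tool's axes at that moment; what a row does not reach only later rows make up. A row lasts 1/10 s, in which the tool goes at most 50 mm and 8.59 degrees, less where a joint would pass 70% of its speed; a pose out of reach is approached as far as the arm can. A call with a gripper value outside its range is refused whole. The fingers move at their own pace and stop on an object; the grip force is fixed at half the most. Time passes only in rows, so rows that repeat a pose let the fingers close. It gives the time, the measured TCP pose, the force, the opening and the grip force at its end, in the units of the state.
- observe(): the state, without advancing time (a new reading comes with each control period).
- get_image(name): name is "side" or "top"; returns the picture (400x640x3 uint8, red, green, blue); there is no depth.
- camera_params(name): a dict with "fx", "fy", "cx", "cy" (pixels), "R" (3x3) and "t" (3): a world point X has camera coordinates R X + t. Camera axes: x right, y down, z forward; pixel columns grow to the right and rows downward; lengths in m; the calibration is good to about 2 mm. A picture is of the moment at which its call begins. camera_params takes no time and is no camera call.
- hand_in(): hands the job in; it is judged then, once.
The state is a dict: "t": time; "joint_positions": joint angles; "qvel": joint speeds; "effort": joint torques, N m; "position": TCP position; "tool_rot": TCP orientation; "ft_force": force on the tool from outside, world axes, zero at the start; "moment": the same for the moment, N m; "gripper_width": opening from 0.0 (shut) to 1.0 (fully open); "gripper_force": force on a finger pad.
Only numpy, scipy, OpenCV 4.12 (cv2) and the standard library are available. Lean on these libraries where they do the work, as an engineer would, in place of code of your own. Each camera call takes 0.05 s, during which the arm holds its last target. There are 200 camera calls.

## Working session

There is one attempt and no reset: what is moved stays moved. The work goes in short steps, Python scripts to look and compute and a tool call to move; the robot and the scene stay as the last step left them, time stands still between calls to the robot, and variables do not carry over. Pictures are saved under pics/ and viewed, at most 10 in all, crops included, and the job is handed in when it is done.

Besides the shell and the picture viewer there is one more tool, called after "Emit:" by a JSON object that holds its "method" and its "body". jog_arm: Moves the arm, as the interface text tells. Its arguments: {"type":"object","properties":{"xyz":{"type":"array"},"rotation":{"type":"array"},"claw":{"type":"array"}},"required":["xyz","rotation","claw"]}

```bash
mkdir -p pics; ls
python3 - <<'E'
from plant import *
import cv2
for n in ("side","top"):
    im=get_image(n); cv2.imwrite(f"pics/{n}0.png",im[:,:,::-1])
    p=camera_params(n); print(n,p)
print(observe())
E
```

```text
pics
side {'fx': 493.6752873532212, 'fy': 493.6752873532212, 'cx': 320.25103556420146, 'cy': 198.95394315606012, 'R': array([[ 0.81281019, -0.58205321,  0.02352987],
       [-0.33595528, -0.50137892, -0.79734135],
       [ 0.47589247,  0.64018219, -0.60306974]]), 't': array([-0.44487489,  0.2826655 ,  1.31102974])}
top {'fx': 479.1629568635089, 'fy': 479.1629568635089, 'cx': 315.4381609531194, 'cy': 201.35358895849936, 'R': array([[ 4.48196092e-04, -9.99986413e-01,  5.19348026e-03],
       [-9.96466310e-01, -8.82818321e-04, -8.39887703e-02],
       [ 8.39922140e-02, -5.13748467e-03, -9.96453167e-01]]), 't': array([-0.02285134,  0.54348658,  1.78120221])}
{'t': 0.1, 'joint_positions': array([-1.3650989 ,  0.47772653,  0.0223336 ,  1.55631696, -0.0114905 ,
        1.10931249, -0.08311931]), 'qvel': array([-0.00113565, -0.00217117,  0.0002782 , -0.00021553, -0.00152844,
        0.00072114,  0.00022018]), 'effort': array([ 4.22325160e-03, -5.84088528e+01,  1.53996371e+00, -2.73312968e+01,
       -5.42193046e-02,  1.30373056e-02,  4.48430933e-05]), 'position': array([0.20822754, 0.64165449, 0.30178762]), 'tool_rot': array([-3.13996208e+00,  1.23172746e-04,  2.82780869e+00]), 'ft_force': array([ 0.53511464, -0.80256566, -0.01820355]), 'moment': array([-0.08597877,  0.01269545,  0.03799954]), 'gripper_force': 0.0, 'gripper_width': 1.000028720760739}
```

View pics/side0.png

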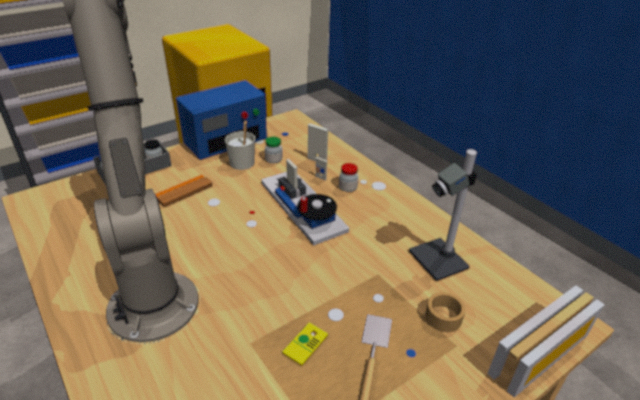

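View pics/top0.png

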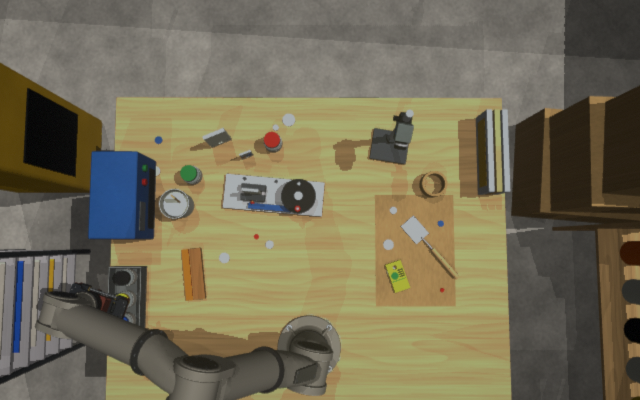

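The side view shows the jig near (305,205), with the plate at (292,173), the wheel at (318,207), the knob at (304,205) and the camera at (455,180). The top view shows the jig at (273,195), the wheel at (298,196), the knob at about (297,209) and the camera at (403,130). Next I'll enlarge crops.

Run:
```python
import cv2,numpy as np
s=cv2.imread("pics/side0.png");t=cv2.imread("pics/top0.png")
r=lambda im,x,y,w,h,k:cv2.resize(im[y:y+h,x:x+w],None,fx=k,fy=k,interpolation=cv2.INTER_CUBIC)
# top crop: x215-335,y165-225 k6 -> 720x360
cv2.imwrite("pics/c_top.png",np.vstack([r(t,215,170,120,50,6),r(t,360,105,120,48,6)]))
# side: x255-355,y145-245 ->k4 400 ; 410-510,y145-280
cv2.imwrite("pics/c_side.png",np.hstack([r(s,255,145,100,100,4),r(s,405,145,80,100,4)]))
```

```text
(no output)
```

View pics/c_top.png

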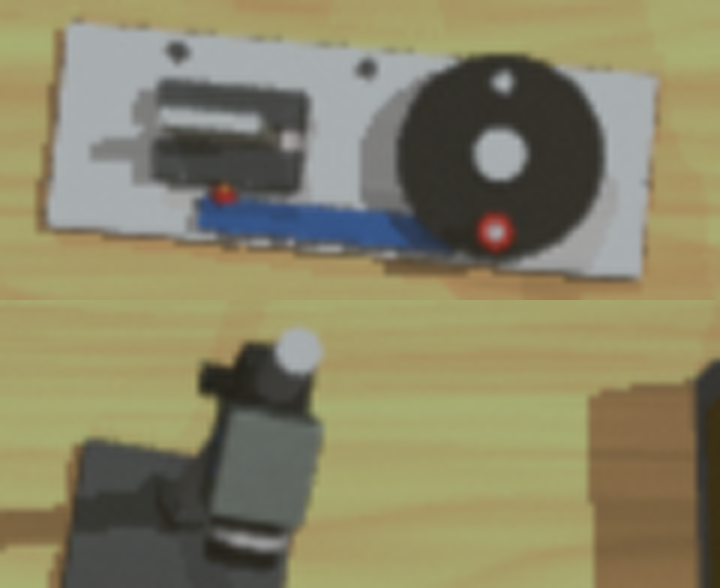

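View pics/c_side.png

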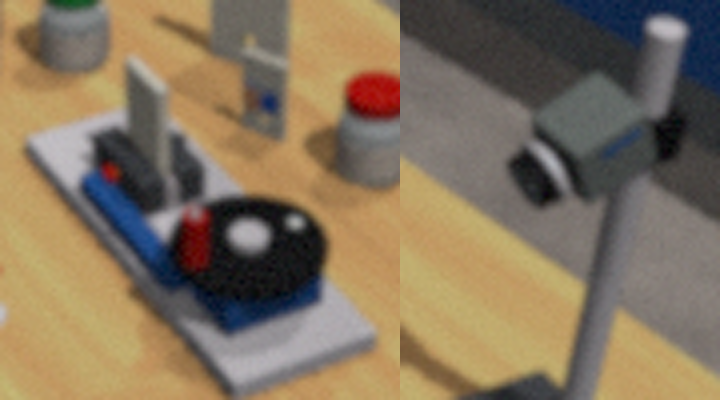

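Top crop: boss (500,154), knob top (496,232), base corners (65,22), (655,75), (640,278), (48,230), mast top (298,352), camera box with lens towards the robot. Side crop: plate top, knob, and lens glass at about (535,183). Now I'll measure from these points.

```bash
cat > h.py <<'E'
import numpy as np
from plant import *
from scipy.spatial.transform import Rotation as Ro
P={n:camera_params(n) for n in("side","top")}
def ray(n,uv):
    p=P[n];d=p["R"].T@np.array([(uv[0]-p["cx"])/p["fx"],(uv[1]-p["cy"])/p["fy"],1]);return -p["R"].T@p["t"],d/np.linalg.norm(d)
def atz(n,uv,z):
    c,d=ray(n,uv);return c+d*(z-c[2])/d[2]
def tri(uvs,uvt):
    a,d=ray("side",uvs);b,e=ray("top",uvt)
    k=np.linalg.lstsq(np.c_[d,-e],b-a,rcond=None)[0];x,y=a+k[0]*d,b+k[1]*e
    return (x+y)/2,np.linalg.norm(x-y)
def proj(n,X):
    p=P[n];c=np.atleast_2d(X)@p["R"].T+p["t"];return c[:,:2]/c[:,2:]*[p["fx"],p["fy"]]+[p["cx"],p["cy"]]
E
python3 - <<'E'
from h import *
np.set_printoptions(precision=4,suppress=True)
T=lambda x,y:((x+.5)/6-.5+215,(y+.5)/6-.5+170)
T2=lambda x,y:((x+.5)/6-.5+360,(y-300+.5)/6-.5+105)
S=lambda x,y:((x+.5)/4-.5+255,(y+.5)/4-.5+145)
S2=lambda x,y:((x-400+.5)/4-.5+405,(y+.5)/4-.5+145)
for n in P: print(n,-P[n]["R"].T@P[n]["t"])
c=[atz("top",T(*u),.02) for u in((65,22),(655,75),(640,278),(48,230))]
print("base",*c); print("sides",[np.linalg.norm(c[i]-c[i-1]) for i in range(4)])
print("yaw edges",[np.arctan2(*(c[i]-c[j])[[1,0]])*180/np.pi for i,j in((0,1),(3,2),(0,3),(1,2))])
print("hub",atz("top",T(500,154),.078),atz("side",S(249,231),.078))
print("knob",atz("top",T(496,232),.116),atz("side",S(195,210),.116))
print("mast",atz("top",T2(298,352),.37),atz("side",S2(666,27),.37))
for a,b in(((597,72),(322,430)),((660,125),(300,525)),((537,122),(232,405))): print("box?",*tri(S2(*a),T2(*b)))
print("box2",*tri(S2(597,72),T2(232,405)),*tri(S2(660,125),T2(322,430)),*tri(S2(537,122),T2(213,510)),*tri(S2(600,150),T2(300,525)))
print("lens",*tri(S2(535,183),T2(242,552)))
E
```

```text
side [-0.1673 -0.9565  1.0265]
top [ 0.392  -0.0132  1.8207]
base [0.6502 0.3184 0.02  ] [ 0.617  -0.0539  0.02  ] [ 0.4888 -0.0444  0.02  ] [0.5187 0.3269 0.02  ]
sides [np.float64(0.13185417831241916), np.float64(0.373807086436951), np.float64(0.12852752546507756), np.float64(0.3725065317098487)]
yaw edges [np.float64(84.89375142262747), np.float64(85.40154957825797), np.float64(-3.7043557617549348), np.float64(-4.25447388964911)]
hub [0.5612 0.0418 0.078 ] [0.5618 0.0417 0.078 ]
knob [0.5109 0.0428 0.116 ] [0.5135 0.0464 0.116 ]
mast [ 0.7876 -0.3104  0.37  ] [ 0.7897 -0.3107  0.37  ]
box? [ 0.7403 -0.3159  0.3588] 0.023979005640075466
box? [ 0.7246 -0.3375  0.3303] 0.05207378619081605
box? [ 0.7616 -0.2746  0.2914] 0.045746132845921904
box2 [ 0.7694 -0.2826  0.3281] 0.0025965315278167985 [ 0.763  -0.3365  0.3181] 0.00912805984240063 [ 0.7203 -0.2778  0.3038] 0.0023963564198952354 [ 0.715  -0.3271  0.3113] 0.014267454546783761
lens [ 0.7036 -0.2986  0.2737] 0.0025739041648992094
```

Run:
```python
import cv2,numpy as np
from plant import *
a={n:np.mean([get_image(n).astype(float) for _ in range(4)],0).astype(np.uint8)[:,:,::-1] for n in("side","top")}
r=lambda im,x,y,w,h,k:cv2.resize(im[y:y+h,x:x+w],None,fx=k,fy=k,interpolation=cv2.INTER_CUBIC)
t=r(a["top"],366,105,50,60,8)          #400x480
s=np.vstack([r(a["side"],430,160,50,35,8),r(a["side"],405,232,67,50,6)[:,:400]]) #280+300
t=np.vstack([t,np.zeros((100,400,3),np.uint8)])
v=np.clip(np.hstack([t,s]).astype(float)*1.5,0,255).astype(np.uint8)
cv2.imwrite("pics/cam.png",v)
```

```text
(no output)
```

View pics/cam.png

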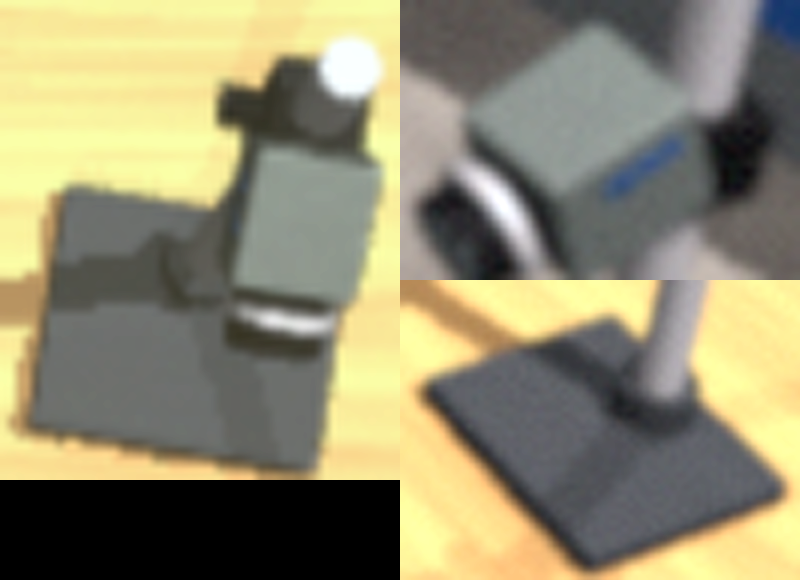

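Both views show the box top corners, barrel rim, stand corners and mast top clearly. I'll fit a small model to them.

Run:
```python
from h import *
from scipy.optimize import least_squares
np.set_printoptions(precision=4,suppress=True)
T=lambda x,y:((x+.5)/8-.5+366,(y+.5)/8-.5+105)
S=lambda x,y:((x-400+.5)/8-.5+430,(y+.5)/8-.5+160)
B=lambda x,y:((x-400+.5)/6-.5+405,(y-280+.5)/6-.5+232)
def lensR(p): return Ro.from_euler("ZY",[p,-.42]).as_matrix()   # x up/back: +x=(cos,0,sin)
names=[]
def res(q,full=False):
    L=q[:3];R=lensR(q[3]);d1,d2=q[4:6];s=q[6:8];h=q[8]
    Rs=Ro.from_euler("z",q[3]).as_matrix()
    l=lambda *a:L+R@np.array(a); st=lambda x,y,z:np.r_[s,0]+Rs@np.array([x,y,z])
    bx={'bl':l(d2,.026,.026),'br':l(d2,-.026,.026),'fr':l(d1,-.026,.026),'fl':l(d1,.026,.026)}
    D=[("top",bx['bl'],T(262,145)),("top",bx['br'],T(380,162)),("top",bx['fr'],T(350,303)),("top",bx['fl'],T(232,292)),
     ("side",bx['bl'],S(597,22)),("side",bx['br'],S(705,105)),("side",bx['fr'],S(567,195)),("side",bx['fl'],S(470,115)),
     ("side",L,S(462,236)),("top",l(0,.02,0),T(225,340)),("top",l(0,-.02,0),T(320,354)),
     ("top",st(-.06,.07,h),T(34,428)),("top",st(-.06,-.07,h),T(315,470)),("top",st(.06,.07,h),T(68,188)),
     ("side",st(-.06,.07,h),B(425,388)),("side",st(.06,.07,h),B(610,318)),("side",st(.06,-.07,h),B(785,490)),("side",st(-.06,-.07,h),B(590,566)),
     ("top",st(.03,0,.37),T(350,68))]
    e=np.array([proj(n,X)[0]-np.array(u) for n,X,u in D])
    return e if full else e.ravel()
r=least_squares(res,[.7036,-.2986,.2737,-.12,.03,.09,.76,-.3,.015],loss="soft_l1")
print(r.x);print(res(r.x,True).round(1).tolist())
R=lensR(r.x[3]);f=r.x[:3]-.18*R[:,0];print("focus",f)
m=r.x[6:8]+.03*np.array([np.cos(r.x[3]),np.sin(r.x[3])]);print("mast",m, "mast in lens",R.T@(np.r_[m,.3]-r.x[:3]))
# without stand
```

```text
[ 0.7004 -0.2981  0.2722 -0.1537  0.0273  0.0827  0.7594 -0.3068  0.0077]
[[-0.4, -0.1], [1.1, 0.2], [1.2, -0.4], [-0.0, -1.4], [-0.0, -0.2], [-0.5, -0.5], [-0.6, 0.3], [-1.1, -0.2], [-0.5, 2.1], [0.2, -0.7], [0.4, -0.5], [-0.6, 0.1], [0.5, 0.5], [-0.3, -0.3], [-0.9, -0.5], [0.0, -0.1], [0.6, 0.1], [0.1, 0.4], [0.2, -0.3]]
focus [ 0.538  -0.2729  0.1988]
mast [ 0.7891 -0.3114] mast in lens [ 0.0932  0.0005 -0.0112]
```

The fit is consistent: the lens axis passes through the mast to within 0.5 mm.
- **Focus:** (0.538, -0.273, 0.199), yaw -0.154.
- **Jig:** yaw about -0.082, hub (0.561, 0.042), plate (0.575, 0.2115), knob about (0.512, 0.044).

Next I move above the knob.

Emit:
{"method": "jog_arm", "body": {"xyz": [[-474,-475,30],[-474,-475,30],[-474,-475,30],[-474,-475,30],[-474,-475,30]], "rotation": [[0,0,76.7],[0,0,76.7],[0,0,76.7],[0,0,76.7],[0,0,76.7]], "claw": [0.5,0.5,0.5,0.5,0.5]}}

```text
t: 1.0
position: [0.3223, 0.4176, 0.2917]
tool_rot: [3.141, -0.001, 2.072]
ft_force: [0.5, 0.2, 0.2]
gripper_width: 0.584
gripper_force: 0.0
```

```bash
cat >> h.py <<'E'
def rel(pos,R,s=None):
    s=s or observe();R0=Ro.from_euler("xyz",s["tool_rot"]);p=np.asarray(pos)
    d=R0.inv().apply(p-s["position"])*1e3; r=(R0.inv()*R).as_rotvec(degrees=True)
    return d.round(1),r.round(2)
down=Ro.from_euler("xyz",[np.pi,0,np.radians(85.3)])
def st():
    s=observe();print(round(s["t"],2),s["position"].round(4),np.degrees(s["tool_rot"]).round(2),s["ft_force"].round(1),round(s["gripper_width"],3),s["gripper_force"],"q",s["joint_positions"].round(2))
E
python3 -c "
from h import *
st();print(rel([.512,.044,.27],down))"
```

```text
1.0 [0.3223 0.4176 0.2917] [ 1.7997e+02 -3.0000e-02  1.1869e+02] [0.5 0.2 0.2] 0.584 0.0 q [-1.22  0.25  0.23  1.93 -0.07  0.97 -0.46]
(array([-418.8,  -13. ,   21.4]), array([ 2.000e-02, -4.000e-02,  3.339e+01]))
```

Emit:
{"method": "jog_arm", "body": {"xyz": [[-419,-13,20],[-419,-13,20],[-419,-13,20],[-419,-13,20],[-419,-13,20]], "rotation": [[0,0,33.4],[0,0,33.4],[0,0,33.4],[0,0,33.4],[0,0,33.4]], "claw": [0.5,0.5,0.5,0.5,0.5]}}

```text
t: 1.5
position: [0.4366, 0.1958, 0.28]
tool_rot: [3.141, -0.001, 1.491]
ft_force: [0.2, 0.8, 0.6]
gripper_width: 0.5
gripper_force: 0.0
```

```bash
python3 -c "
from h import *
st();print(rel([.512,.044,.22],down))"
```

```text
1.5 [0.4366 0.1958 0.28  ] [ 1.7996e+02 -6.0000e-02  8.5450e+01] [0.2 0.8 0.6] 0.5 0.0 q [-0.96  0.18  0.46  2.06 -0.1   0.92 -0.52]
(array([-145.4,   87.1,   59.9]), array([ 0.04, -0.06,  0.15]))
```

Emit:
{"method": "jog_arm", "body": {"xyz": [[-145,87,60],[-145,87,60],[-145,87,60],[-145,87,60],[-145,87,60]], "rotation": [[0,0,0],[0,0,0],[0,0,0],[0,0,0],[0,0,0]], "claw": [0.5,0.5,0.5,0.5,0.5]}}

```text
t: 2.0
position: [0.5124, 0.0418, 0.2187]
tool_rot: [-3.141, 0.003, 1.488]
ft_force: [-0.6, 0.2, 0.2]
gripper_width: 0.498
gripper_force: 0.0
```

Run:
```python
from h import *
import cv2
st();print(rel([.512,.044,.165],down))
r=lambda im,x,y,w,h,k:cv2.resize(im[y:y+h,x:x+w],None,fx=k,fy=k,interpolation=cv2.INTER_CUBIC)
s,t=[get_image(n)[:,:,::-1] for n in("side","top")]
cv2.imwrite("pics/knob.png",np.hstack([r(s,255,130,100,120,4),r(t,255,160,80,96,5)]))
```

```text
2.0 [0.5124 0.0418 0.2187] [-1.7998e+02  1.4000e-01  8.5250e+01] [-0.6  0.2  0.2] 0.498 0.0 q [-0.62  0.35  0.52  2.04 -0.23  0.81 -0.06]
(array([ 2.3, -0.6, 53.7]), array([-0.02,  0.14, -0.05]))
```

View pics/knob.png

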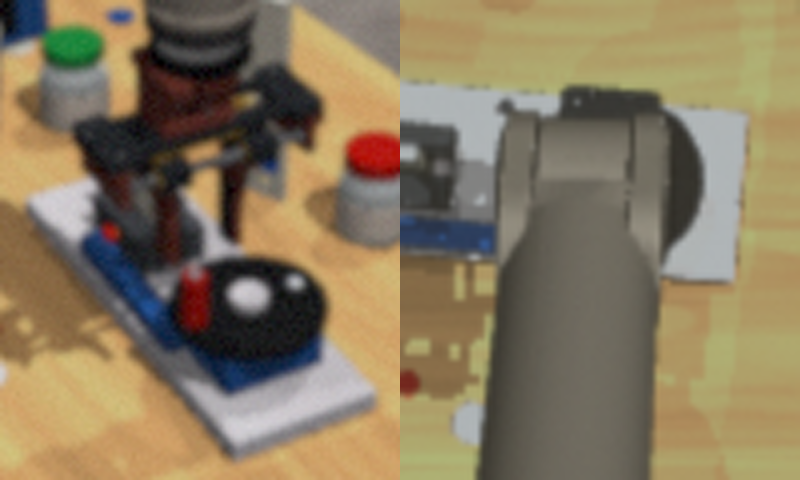

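The fingertips at about (172,240) and (232,240) straddle the knob at (195,275). I'll descend and pinch.

Emit:
{"method": "jog_arm", "body": {"xyz": [[2,0,54],[2,0,54],[2,0,54],[2,0,54],[2,0,54]], "rotation": [[0,0,0],[0,0,0],[0,0,0],[0,0,0],[0,0,0]], "claw": [0.5,0.5,0.5,0.2,0.2]}}

```text
t: 2.6
position: [0.5127, 0.0488, 0.1673]
tool_rot: [3.139, -0.001, 1.495]
ft_force: [0.3, 1.0, 0.4]
gripper_width: 0.356
gripper_force: 0.0
```

Emit:
{"method": "jog_arm", "body": {"xyz": [[0,0,0],[0,0,0],[0,0,0],[0,0,0]], "rotation": [[0,0,0],[0,0,0],[0,0,0],[0,0,0]], "claw": [0.2,0.2,0.2,0.2]}}

```text
t: 3.0
position: [0.5097, 0.0487, 0.1663]
tool_rot: [-3.137, -0.001, 1.495]
ft_force: [-8.8, 0.6, 9.7]
gripper_width: 0.245
gripper_force: 30.0
```

```bash
python3 -c "
from h import *
st()"
```

```text
3.0 [0.5097 0.0487 0.1663] [-1.7972e+02 -6.0000e-02  8.5650e+01] [-8.8  0.6  9.7] 0.245 30.00160038471222 q [-0.59  0.43  0.47  2.08 -0.3   0.7  -0.  ]
```

Run:
```python
from h import *
hub=np.array([.5605,.042]);C=np.array([.512,.046]);y=np.radians(85.3)
A=np.array([[np.cos(y),np.sin(y)],[np.sin(y),-np.cos(y)]])
a=178
for c in range(5):
    rows=[]
    for k in range(5):
        a+=18;X=hub+.05*np.array([np.cos(np.radians(a)),np.sin(np.radians(a))]);rows.append((A@(X-C)*1e3).round().astype(int).tolist())
    C=C+A.T@np.array(rows[-1])/1e3
    print(a,C.round(4),rows)
```

```text
268 [ 0.5587 -0.008 ] [[-18, 2], [-31, 10], [-42, 21], [-48, 35], [-50, 51]]
358 [0.6108 0.0399] [[3, 15], [11, 29], [23, 39], [37, 46], [52, 48]]
448 [0.5619 0.0921] [[16, -4], [29, -11], [40, -23], [46, -37], [48, -53]]
538 [0.5108 0.0441] [[-3, -15], [-11, -29], [-23, -39], [-37, -46], [-52, -47]]
628 [ 0.5587 -0.008 ] [[-16, 3], [-29, 11], [-40, 22], [-46, 36], [-48, 52]]
```

Emit:
{"method": "jog_arm", "body": {"xyz": [[-18,2,0],[-31,10,0],[-42,21,0],[-48,35,0],[-50,51,0]], "rotation": [[0,0,0],[0,0,0],[0,0,0],[0,0,0],[0,0,0]], "claw": [0.2,0.2,0.2,0.2,0.2]}}

```text
t: 3.5
position: [0.5599, -0.0037, 0.1663]
tool_rot: [-3.141, -0.004, 1.496]
ft_force: [-1.9, 12.7, 2.7]
gripper_width: 0.245
gripper_force: 30.0
```

Emit:
{"method": "jog_arm", "body": {"xyz": [[3,15,0],[11,29,0],[23,39,0],[37,46,0],[52,48,0]], "rotation": [[0,0,0],[0,0,0],[0,0,0],[0,0,0],[0,0,0]], "claw": [0.2,0.2,0.2,0.2,0.2]}}

```text
t: 4.0
position: [0.6096, 0.0428, 0.1662]
tool_rot: [-3.137, -0.0, 1.494]
ft_force: [-12.4, -0.5, 12.8]
gripper_width: 0.245
gripper_force: 30.0
```

```bash
python3 -c "
from h import *
st()"
```

```text
4.0 [0.6096 0.0428 0.1662] [-179.71   -0.     85.62] [-12.4  -0.5  12.8] 0.245 30.004299581050873 q [-0.51  0.57  0.45  1.85 -0.34  0.81  0.05]
```

Emit:
{"method": "jog_arm", "body": {"xyz": [[16,-4,0],[29,-12,0],[40,-24,0],[46,-38,0],[48,-53,0]], "rotation": [[0,0,0],[0,0,0],[0,0,0],[0,0,0],[0,0,0]], "claw": [0.2,0.2,0.2,0.2,0.2]}}

```text
t: 4.5
position: [0.5617, 0.0968, 0.1664]
tool_rot: [3.139, -0.002, 1.497]
ft_force: [2.4, -0.6, 4.4]
gripper_width: 0.244
gripper_force: 30.0
```

Emit:
{"method": "jog_arm", "body": {"xyz": [[-3,-15,0],[-11,-29,0],[-23,-39,0],[-37,-46,0],[-52,-47,0]], "rotation": [[0,0,0],[0,0,0],[0,0,0],[0,0,0],[0,0,0]], "claw": [0.2,0.2,0.2,0.2,0.2]}}

```text
t: 5.0
position: [0.5091, 0.0475, 0.1663]
tool_rot: [-3.141, -0.002, 1.497]
ft_force: [0.2, 2.8, 6.3]
gripper_width: 0.242
gripper_force: 30.0
```

Emit:
{"method": "jog_arm", "body": {"xyz": [[-8,1,0],[-16,3,0],[-20,5,0],[-22,6,0],[-22,6,0]], "rotation": [[0,0,0],[0,0,0],[0,0,0],[0,0,0],[0,0,0]], "claw": [0.2,0.2,0.2,0.2,0.2]}}

```text
t: 5.5
position: [0.5113, 0.0335, 0.1662]
tool_rot: [-3.132, -0.012, 1.502]
ft_force: [-14.4, 26.8, 23.4]
gripper_width: 0.247
gripper_force: 30.0
```

```bash
python3 -c "
from h import *
st()"
```

```text
5.5 [0.5113 0.0335 0.1662] [-179.43   -0.69   86.05] [-14.4  26.8  23.4] 0.247 30.009031891822815 q [-0.55  0.43  0.46  2.08 -0.31  0.7   0.05]
```

The stop is reached: the knob stalled with 27 N against it, at the expected angle. I'll relax the push and release.

Emit:
{"method": "jog_arm", "body": {"xyz": [[4,0,0],[6,0,0],[6,0,0],[6,0,0],[6,0,0]], "rotation": [[0,0,0],[0,0,0],[0,0,0],[0,0,0],[0,0,0]], "claw": [0.2,0.2,0.4,0.4,0.4]}}

```text
t: 6.0
position: [0.515, 0.0298, 0.1655]
tool_rot: [-3.141, 0.0, 1.495]
ft_force: [0.2, -0.4, 0.0]
gripper_width: 0.393
gripper_force: 0.0
```

Emit:
{"method": "jog_arm", "body": {"xyz": [[0,0,0],[0,0,-30],[0,0,-60],[0,0,-80],[0,0,-80]], "rotation": [[0,0,0],[0,0,0],[0,0,0],[0,0,0],[0,0,0]], "claw": [0.45,0.45,0.45,0.45,0.45]}}

```text
t: 6.5
position: [0.517, 0.0297, 0.248]
tool_rot: [3.137, -0.002, 1.494]
ft_force: [0.3, 0.4, -0.3]
gripper_width: 0.448
gripper_force: 0.0
```

```bash
python3 -c "
from h import *
st();print(rel([.575,.2115,.25],down))"
```

```text
6.5 [0.517  0.0297 0.248 ] [ 1.7973e+02 -9.0000e-02  8.5600e+01] [ 0.3  0.4 -0.3] 0.448 0.0 q [-0.63  0.31  0.54  2.02 -0.21  0.87 -0.04]
(array([185.8,  43.9,  -1.5]), array([ 0.27, -0.1 ,  0.3 ]))
```

Emit:
{"method": "jog_arm", "body": {"xyz": [[186,44,0],[186,44,0],[186,44,0],[186,44,0],[186,44,0]], "rotation": [[0,0,0],[0,0,0],[0,0,0],[0,0,0],[0,0,0]], "claw": [0.6,0.6,0.6,0.6,0.6]}}

```text
t: 7.0
position: [0.5734, 0.2194, 0.2437]
tool_rot: [-3.141, -0.002, 1.504]
ft_force: [-0.8, 0.7, 0.0]
gripper_width: 0.6
gripper_force: 0.0
```

Emit:
{"method": "jog_arm", "body": {"xyz": [[0,0,0],[0,0,0]], "rotation": [[0,0,0],[0,0,0]], "claw": [0.6,0.6]}}

```text
t: 7.2
position: [0.5732, 0.2101, 0.2448]
tool_rot: [-3.14, 0.002, 1.493]
ft_force: [0.1, 0.3, 0.2]
gripper_width: 0.6
gripper_force: 0.0
```

Run:
```python
from h import *
import cv2
st();print(rel([.575,.2115,.176],down))
r=lambda im,x,y,w,h,k:cv2.resize(im[y:y+h,x:x+w],None,fx=k,fy=k,interpolation=cv2.INTER_CUBIC)
s,t=[get_image(n)[:,:,::-1] for n in("side","top")]
cv2.imwrite("pics/plate.png",np.hstack([r(s,255,130,100,120,4),r(t,215,160,120,72,3.33)[:480] if 0 else cv2.copyMakeBorder(r(t,255,160,80,60,5),0,180,0,0,cv2.BORDER_CONSTANT)]))
```

```text
7.2 [0.5732 0.2101 0.2448] [-1.7994e+02  9.0000e-02  8.5520e+01] [0.1 0.3 0.2] 0.6 0.0 q [-0.81  0.46  0.48  1.8  -0.26  0.94 -0.3 ]
(array([ 1.6,  1.8, 68.8]), array([-0.06,  0.09,  0.22]))
```

View pics/plate.png

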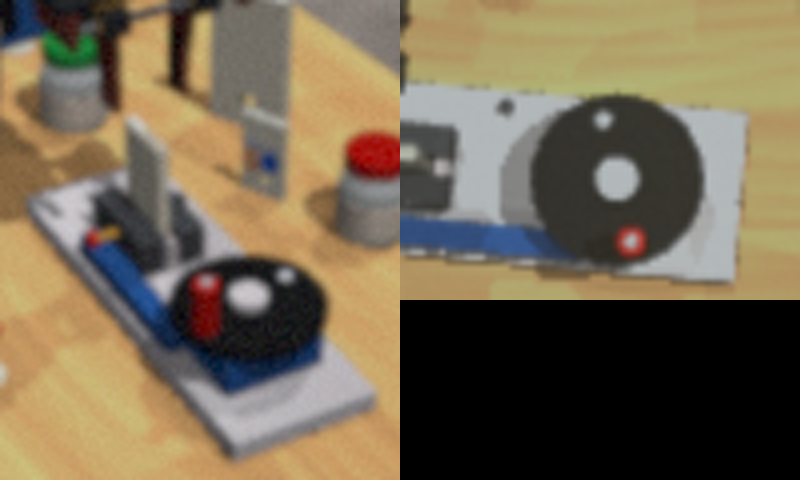

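The bolt is drawn (brass visible at (108,235)), and the knob has moved round to (630,240). I'll descend and grip the plate.

Emit:
{"method": "jog_arm", "body": {"xyz": [[1.5,1.5,40],[1.5,1.5,69],[1.5,1.5,69],[1.5,1.5,69],[1.5,1.5,69]], "rotation": [[0,0,0.2],[0,0,0.2],[0,0,0.2],[0,0,0.2],[0,0,0.2]], "claw": [0.6,0.6,0.6,0.3,0.05]}}

```text
t: 7.8
position: [0.5762, 0.2131, 0.1784]
tool_rot: [3.139, -0.001, 1.49]
ft_force: [-0.2, 0.6, 0.5]
gripper_width: 0.458
gripper_force: 0.0
```

Emit:
{"method": "jog_arm", "body": {"xyz": [[0,0,0],[0,0,0],[0,0,0],[0,0,0],[0,0,0]], "rotation": [[0,0,0],[0,0,0],[0,0,0],[0,0,0],[0,0,0]], "claw": [0,0,0,0,0]}}

```text
t: 8.3
position: [0.5752, 0.2136, 0.1769]
tool_rot: [3.141, -0.0, 1.491]
ft_force: [-1.8, 1.3, 3.0]
gripper_width: 0.108
gripper_force: 30.0
```

```bash
python3 -c "
from h import *
st()"
```

```text
8.3 [0.5752 0.2136 0.1769] [ 1.7999e+02 -2.0000e-02  8.5450e+01] [-1.8  1.3  3. ] 0.108 29.99833971261978 q [-0.78  0.55  0.44  1.84 -0.31  0.82 -0.26]
```

Gripped (9.5 mm opening, low side forces). Lift straight up.

Emit:
{"method": "jog_arm", "body": {"xyz": [[0,0,-20],[0,0,-50],[0,0,-85],[0,0,-120],[0,0,-140]], "rotation": [[0,0,0],[0,0,0],[0,0,0],[0,0,0],[0,0,0]], "claw": [0,0,0,0,0]}}

```text
t: 8.8
position: [0.5758, 0.2134, 0.3193]
tool_rot: [3.139, -0.002, 1.491]
ft_force: [0.0, -0.0, -0.3]
gripper_width: 0.109
gripper_force: 30.0
```

```bash
cat >> h.py <<'E'
psi=-.1537;LR=Ro.from_euler("ZY",[psi,-.42])
F=np.array([.538,-.2729,.1988])
# tool axes in plate frame: tool x=+y, tool y=+x, tool z=-z
FR=LR*Ro.from_matrix(np.array([[0,1,0],[1,0,0],[0,0,-1]]).T)
OFF=np.array([0,.002,.1019]) # TCP in plate_mid frame
def tcp_final(F=F,off=OFF): return F+LR.apply(off)
E
python3 -c "
from h import *
st();p=tcp_final();print(p,FR.as_euler('xyz',degrees=True));print(rel(p+[-.03,.12,.06],FR));print(rel(p+[-.03,.12,.06],down))"
```

```text
8.8 [0.5758 0.2134 0.3193] [ 1.7985e+02 -9.0000e-02  8.5430e+01] [ 0.  -0.  -0.3] 0.109 29.998331665992737 q [-0.84  0.39  0.52  1.72 -0.21  1.09 -0.34]
[ 0.49724523 -0.26456234  0.29184376] [1.55935773e+02 1.27222187e-14 8.11936387e+01]
(array([-365.4,  -79.6,  -33.3]), array([-23.91,  -0.98,   4.15]))
(array([-365.4,  -79.6,  -33.3]), array([ 0.15, -0.09,  0.13]))
```

Emit:
{"method": "jog_arm", "body": {"xyz": [[-40,-9,-10],[-80,-18,-20],[-120,-27,-30],[-160,-36,-33],[-200,-44,-33]], "rotation": [[0,0,0],[0,0,0],[-4,0,1],[-8,0,1],[-12,0,2]], "claw": [0,0,0,0,0]}}

```text
t: 9.3
position: [0.5149, 0.0159, 0.35]
tool_rot: [2.929, -0.004, 1.456]
ft_force: [0.5, 0.3, -0.2]
gripper_width: 0.11
gripper_force: 30.0
```

```bash
python3 -c "
from h import *
st();p=tcp_final();print(rel(p+[-.03,.12,.06],FR))"
```

```text
9.3 [0.5149 0.0159 0.35  ] [167.81  -0.25  83.43] [ 0.5  0.3 -0.2] 0.11 29.997158646583557 q [-0.77  0.06  0.63  2.03  0.02  0.86 -0.27]
(array([-164.8,  -27.8,   -8.7]), array([-11.88,  -0.93,   2.05]))
```

Emit:
{"method": "jog_arm", "body": {"xyz": [[-40,-7,-2],[-80,-14,-4],[-120,-21,-6],[-165,-28,-9],[-165,-28,-9]], "rotation": [[-3,0,0.5],[-6,-0.4,1],[-9,-0.7,1.5],[-12,-0.9,2],[-12,-0.9,2]], "claw": [0,0,0,0,0]}}

```text
t: 9.8
position: [0.4643, -0.1485, 0.3513]
tool_rot: [2.723, -0.002, 1.41]
ft_force: [0.4, 0.7, -0.6]
gripper_width: 0.113
gripper_force: 30.0
```

```bash
python3 -c "
from h import *
st();p=tcp_final();print(rel(p,FR))"
```

```text
9.8 [ 0.4643 -0.1485  0.3513] [ 1.5601e+02 -1.1000e-01  8.0760e+01] [ 0.4  0.7 -0.6] 0.113 29.997575283050537 q [-0.64 -0.14  0.77  2.2   0.17  0.63 -0.12]
(array([-109.4,   22.7,   75. ]), array([-0.07,  0.08, -0.43]))
```

Emit:
{"method": "jog_arm", "body": {"xyz": [[-30,5,20],[-60,12,40],[-90,18,60],[-109,23,75],[-109,23,75]], "rotation": [[0,0,0],[0,0,0],[0,0,-0.4],[0,0,-0.4],[0,0,-0.4]], "claw": [0,0,0,0,0]}}

```text
t: 10.3
position: [0.5028, -0.2594, 0.2915]
tool_rot: [2.724, 0.005, 1.425]
ft_force: [-0.2, -0.2, -0.1]
gripper_width: 0.113
gripper_force: 30.0
```

Emit:
{"method": "jog_arm", "body": {"xyz": [[0,0,0],[0,0,0],[0,0,0]], "rotation": [[0,0,0],[0,0,0],[0,0,0]], "claw": [0,0,0]}}

```text
t: 10.6
position: [0.502, -0.2575, 0.2931]
tool_rot: [2.723, 0.002, 1.426]
ft_force: [1.0, 0.4, -0.4]
gripper_width: 0.113
gripper_force: 30.0
```

Run:
```python
from h import *
import cv2
st();p=tcp_final();print(rel(p,FR))
a=np.mean([get_image("side").astype(float) for _ in range(4)],0)[:,:,::-1]
t=np.mean([get_image("top").astype(float) for _ in range(4)],0)[:,:,::-1]
cv2.imwrite("pics/sf.png",a);cv2.imwrite("pics/tf.png",t)
st();print(rel(p,FR))
# predicted plate corners
s=observe();R0=Ro.from_euler("xyz",s["tool_rot"]);PR=R0*Ro.from_matrix(np.array([[0,1,0],[1,0,0],[0,0,-1]]))
c=s["position"]-PR.apply(OFF);print("centre",c)
for k in((-.005,-.03,-.055),(-.005,.03,-.055),(.005,-.03,-.055),(.005,.03,-.055),(-.005,-.03,.055),(-.005,.03,.055),(.005,-.03,.055),(.005,.03,.055)):
    X=c+PR.apply(k);print(k,(proj("side",X)[0]-[360,160]).__mul__(5).round(),proj("top",X)[0].round(1))
u=a[160:260,360:480];cv2.imwrite("pics/final.png",np.clip(cv2.resize(u,None,fx=5,fy=5,interpolation=cv2.INTER_CUBIC)*1.2,0,255))
```

```text
10.6 [ 0.502  -0.2575  0.2931] [1.5601e+02 1.4000e-01 8.1730e+01] [ 1.   0.4 -0.4] 0.113 29.998215436935425 q [-0.39  0.24  0.94  2.11 -0.64  0.57  0.84]
(array([-7.7, -3.9, -0.4]), array([-0.07, -0.09,  0.55]))
11.0 [ 0.502  -0.2582  0.293 ] [155.98   0.17  81.69] [ 0.4  0.1 -1.1] 0.111 29.998160004615784 q [-0.39  0.24  0.94  2.11 -0.64  0.57  0.84]
(array([-7. , -4. , -0.4]), array([-0.04, -0.04,  0.52]))
centre [ 0.54274938 -0.26647228  0.19997132]
(-0.005, -0.03, -0.055) [153. 438.] [394.4 194.9]
(-0.005, 0.03, -0.055) [ 91. 371.] [377.4 192.4]
(0.005, -0.03, -0.055) [168. 428.] [394.9 192.2]
(0.005, 0.03, -0.055) [106. 360.] [377.9 189.7]
(-0.005, -0.03, 0.055) [ 99. 315.] [397.6 205.3]
(-0.005, 0.03, 0.055) [ 35. 247.] [379.6 202.6]
(0.005, -0.03, 0.055) [115. 303.] [398.2 202.4]
(0.005, 0.03, 0.055) [ 51. 236.] [380.1 199.8][ WARN:0@5.208] global loadsave.cpp:1063 imwrite_ Unsupported depth image for selected encoder is fallbacked to CV_8U.
```

View pics/final.png

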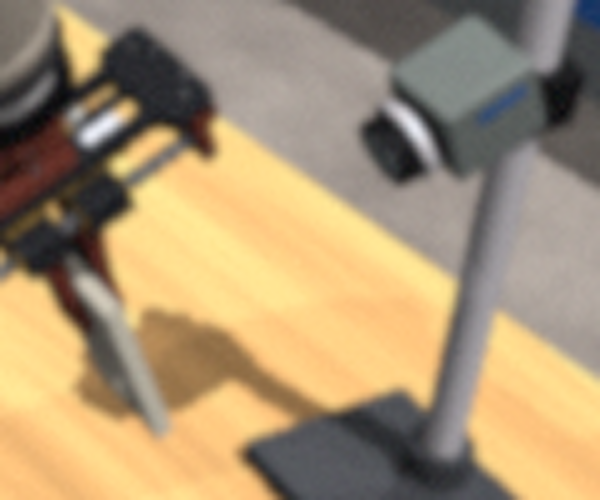

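The plate edge runs from (160,428) to (108,302), matching the prediction within 1–2 px, and the lens glass at about (384,153) agrees with the model. One small correction remains.

Emit:
{"method": "jog_arm", "body": {"xyz": [[-4,-2,0],[-7,-4,-0.4],[-7,-4,-0.4],[-7,-4,-0.4],[-7,-4,-0.4]], "rotation": [[0,0,0.3],[0,0,0.5],[0,0,0.5],[0,0,0.5],[0,0,0.5]], "claw": [0,0,0,0,0]}}

```text
t: 11.5
position: [0.4971, -0.265, 0.2916]
tool_rot: [2.723, -0.0, 1.417]
ft_force: [0.6, -0.6, -0.8]
gripper_width: 0.113
gripper_force: 30.0
```

Run:
```python
from h import *
import cv2
p=tcp_final()
for i in range(3):
    get_image("top");st();print(rel(p,FR))
t=np.mean([get_image("top").astype(float) for _ in range(4)],0)[:,:,::-1]
u=t[105:225,350:450];u=np.clip(cv2.resize(u,None,fx=5,fy=5,interpolation=cv2.INTER_CUBIC)*1.3,0,255).astype(np.uint8)
s=observe();R0=Ro.from_euler("xyz",s["tool_rot"]);PR=R0*Ro.from_matrix(np.array([[0,1,0],[1,0,0],[0,0,-1]]))
c=s["position"]-PR.apply(OFF);print("centre",c)
for k in((.005,-.03,-.055),(.005,.03,-.055),(.005,-.03,.055),(.005,.03,.055)):
    q=(proj("top",c+PR.apply(k))[0]-[350,105])*5+2;print(k,q.round())
cv2.imwrite("pics/topf.png",u)
```

```text
11.55 [ 0.4972 -0.2649  0.2916] [ 1.5601e+02 -1.0000e-02  8.1200e+01] [-0.7 -0.1 -0.5] 0.111 29.99811887741089 q [-0.37  0.24  0.94  2.12 -0.65  0.57  0.86]
(array([ 0.4,  0.1, -0.2]), array([-0.07, -0.01, -0.  ]))
11.6 [ 0.4972 -0.2649  0.2916] [ 1.5601e+02 -1.0000e-02  8.1200e+01] [ 0.   0.7 -0.8] 0.113 29.998107254505157 q [-0.37  0.24  0.94  2.12 -0.65  0.57  0.86]
(array([ 0.3,  0.1, -0.2]), array([-0.07, -0.02,  0.  ]))
11.65 [ 0.4972 -0.2649  0.2916] [ 1.5601e+02 -1.0000e-02  8.1210e+01] [-0.1 -0.3 -0.8] 0.112 29.998074173927307 q [-0.37  0.24  0.94  2.12 -0.65  0.57  0.86]
(array([ 0.3,  0.1, -0.2]), array([-0.07, -0.02,  0.01]))
centre [ 0.53782157 -0.27319201  0.19849593]
(0.005, -0.03, -0.055) [236. 446.]
(0.005, 0.03, -0.055) [151. 433.]
(0.005, -0.03, 0.055) [253. 497.]
(0.005, 0.03, 0.055) [163. 483.]
```

View pics/topf.png

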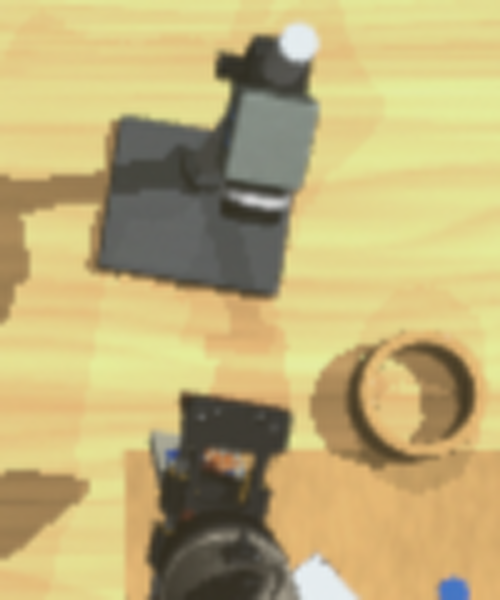

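The plate's lower left corner sits at (152,433), where predicted, with the print facing the lens and the camera untouched. The pose is steady, so I'm handing in.

```bash
python3 -c "
from plant import *
print(hand_in())"
```

```text
the job is handed in; nothing more can be done
None
```

I turned the handwheel to its stop, drawing the bolt, then lifted the plate out and handed in with it held still in the fingers. By my measurements it is within about 1 mm of the estimated focus point and square to the lens, with the print facing it; no verdict came back.

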